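# Reload a reagent cartridge from the stand into the loading bay

### The arm

A 6-joint arm with a two-finger parallel gripper is mounted at the origin on a cart in front of the work surface, level with it; the furniture and walls round the work are solid. World frame = base frame: x ahead of the robot, y to its left, z up, the work surface at z = 0. Lengths are in m, angles in rad, forces in N, time in s.
With the tool pointing down it reaches from about 0.325 to 0.85 m from the base axis. Payload 15.5 kg.
Tool frame: the origin (TCP) lies on the front face of the gripper's body, between the roots of the fingers; the fingertips stand 78 mm ahead of it and the grasp point (between the pads) lies 60 mm ahead of it (finger_overhang is the distance from the TCP to the fingertips, in m); z points along the fingers, y is the direction in which the jaws open and shut (so a half turn about z gives the same grasp; the last joint's range is limited). The gripper opens to 91 mm and grips with 3 to 60 N. Pads are 32 mm wide; open, the fingers measure 118 mm over their backs; the gripper's body (76 mm by 178 mm) begins 60 mm behind the grasp point.
Start: joints at [-1.339, 0.494, 1.345, -0, 1.302, -0.096], TCP at [0.201, -0.592, 0.292] pointing down, gripper open.
Joint ranges: [-2.91, 2.91], [-0.82, 2.16], [0.22, 2.67], [-1.22, 4.37], [0.12, 2.79], [-3.08, 3.08]. Speed limits (rad/s): [1.89, 1.89, 2.57, 3.01, 3.01, 3.01].

### API

Orientations are given as a unit quaternion [w, x, y, z].
In Python, from cell import * gives the robot as it stands. The module is installed in compiled form; this text tells all that it offers.
- The arm moves only by the tool servo_tool, never from a script. Its argument "targets" is a list of rows, each an object of numbers: "x", "y", "z": the shift along the tool's x, y, z in m; "twist": the turn about the tool's z in rad. A call has 1 to 20 rows; each row shifts and turns the commanded pose from where the row before left it, along the tool's axes as they then stand; what a row does not reach is not made up. A row lasts 1/12 s, in which the tool goes at most 41.7 mm and 7.16 degrees, less where a joint would pass 70% of its speed; a pose out of reach is approached as far as the arm can. A call with a gripper value outside its range is refused whole. "fingers" is the opening, from 0 (shut) to 1 (fully open), set as the call begins (left out, the last holds). The fingers move at their own pace and stop on an object; "squeeze" is the grip in N (left out, the last holds). Time passes only in rows, so rows that do not move let the fingers close. It gives the time, the measured TCP pose, the force and the opening at its end, in the units of the state.
- read_state(): the state, without advancing time (a new reading comes with each control period).
- snapshot(name): name is "side" or "top"; returns a dict with "pixels" (400x640x3 uint8, blue, green, red), "depth" (400x640 float32, m along the optical axis (not along the pixel's ray), 0 where there is no reading), "K" (3x3 intrinsics, pixels), "dist" ([k1, k2, p1, p2, k3] as OpenCV has them; the pictures are not rectified), "world_from_camera" (4x4, takes a point from camera to world coordinates). Camera axes: x right, y down, z forward; pixel columns grow to the right and rows downward; lengths in m; the calibration is good to about 2 mm. A picture is of the moment at which its call begins.
- close_job(): hands the job in, once; it reports no verdict.
The state is a dict: "clock": time; "qpos": joint angles; "qd": joint speeds; "tau": joint torques, N m; "eef_pos": TCP position; "orientation": TCP orientation; "force": force on the tool from outside, world axes, zero at the start; "wrist_torque": the same for the moment, N m; "opening": finger opening in m.
Only numpy, scipy, OpenCV 4.12 (cv2) and the standard library are available. Lean on these libraries where they do the work, as an engineer would, in place of code of your own. Each camera call takes 0.05 s, during which the arm holds its last target.

### The job

Move the tall reagent cartridge from its storage stand into the loading bay, standing upright on the bay's floor between the two end plates. In the stand it can only be gripped by its narrow ends, but in the bay only its broad faces are free; so first set it down upright on the open worktop and let go, then take it by its broad faces and lower it gently, without dropping it, fully home into the bay. Leave the short cartridge where it stands.

Things in the scene. Friction and masses are not known exactly. Their poses are not given: they have to be found in the camera images.
- tall_center (a point): centre (half-way up) of the tall reagent cartridge: a white upright plastic block, 36 mm (its x) by 56 mm (y) by 70 mm high (z, up), 0.11 to 0.23 kg, flat top with two small round septa. Broad faces at x = +-18 mm, narrow ends at y = +-28 mm. It starts standing loose in the stand, its y along the stand's y (within 3 degrees)
- stand_floor (a point): storage stand, fixed: centre of its floor, 10 mm above the worktop (z = 0); z up. Grey plates 46 mm long, 8 mm thick, at x = +-23 to +-31 mm rise 74 mm above the floor, 4 mm above the cartridge's top; open at its y ends. Base plate 74 mm (x) by 60 mm (y). Lies left or right, the bay on the other side, open worktop between them
- bay_floor (a point): loading bay, fixed: centre of its floor, 10 mm above the worktop; z up. Grey end plates 32 mm wide, 10 mm thick, at y = +-35 to +-45 mm rise 74 mm above the floor; the cartridge's 56 mm length goes between them, along the bay's y, either way round. Open at its x sides but for black lips, 5 mm high, inner faces at x = +-27 mm. Base plate 76 mm (x) by 100 mm (y)
- short_center (a point): centre of the short cartridge, a bystander: the same 36 by 56 mm outline but only 40 mm high, standing loose on the worktop (z = 0) between stand and bay, towards the back

How it is judged:
By the outcome, as a careful person would: the job done as asked, in the order asked, and still so for the second after the job is handed in, with the robot touching nothing.
It also fails if it takes over 54 s, if anything falls off the work surface, if the arm or the gripper's body presses on something with over 40 N, if the wrist force passes 120 N, or if a joint passes its speed limit or range.

## Working session

There is one attempt and no reset: what is moved stays moved. The work goes in short steps, Python scripts to look and compute and a tool call to move; the robot and the scene stay as the last step left them, time stands still between calls to the robot, and variables do not carry over. Pictures are saved under pics/ and viewed, and the job is handed in when it is done.

Besides the shell and the picture viewer there is one more tool, called after "Request:" by a JSON object that holds its "method" and its "body", one argument or row to a line. servo_tool: Moves the arm, as the interface text tells. Its arguments: {"type":"object","properties":{"targets":{"type":"array","items":{"type":"object","properties":{"x":{"type":"number"},"y":{"type":"number"},"z":{"type":"number"},"twist":{"type":"number"}}}},"fingers":{"type":"number"},"squeeze":{"type":"number"}},"required":["targets"]}

```bash
mkdir -p pics
cat > h.py <<'E'
import numpy as np, cv2
from cell import *
def snap(n,tag):
    s=snapshot(n); cv2.imwrite(f'pics/{tag}.png',s['pixels']); np.savez(f'{tag}.npz',**s); return s
def load(tag): return dict(np.load(f'{tag}.npz'))
def ray(s,u,v):
    p=cv2.undistortPoints(np.array([[[u,v]]],float),s['K'],s['dist'])[0,0]
    T=s['world_from_camera']; return T[:3,3],T[:3,:3]@np.array([p[0],p[1],1.])
def atz(s,u,v,z):
    o,d=ray(s,u,v); return o+d*(z-o[2])/d[2]
def cloud(s):
    h,w=s['depth'].shape; uu,vv=np.meshgrid(np.arange(w),np.arange(h))
    p=cv2.undistortPoints(np.stack([uu,vv],-1).reshape(-1,1,2).astype(float),s['K'],s['dist']).reshape(h,w,2)
    P=np.dstack([p,np.ones((h,w))])*s['depth'][...,None]
    T=s['world_from_camera']; W=P@T[:3,:3].T+T[:3,3]; W[s['depth']<=0]=np.nan; return W
def tri(s1,p1,s2,p2):
    o1,d1=ray(s1,*p1);o2,d2=ray(s2,*p2)
    a=np.linalg.lstsq(np.c_[d1,-d2],o2-o1,rcond=None)[0]
    A=o1+a[0]*d1;B=o2+a[1]*d2; return (A+B)/2,np.linalg.norm(A-B)
E
python3 - <<'E'
from h import *
for n in('side','top'):
    s=snap(n,n+'0'); print(n,s['world_from_camera'].round(3).tolist(),s['K'].tolist(),s['dist'])
print(read_state())
E
```

```text
side [[-0.975, -0.129, 0.183, 0.328], [-0.224, 0.521, -0.823, 0.818], [0.01, -0.844, -0.537, 0.519], [0.0, 0.0, 0.0, 1.0]] [[412.44031932771844, 0.0, 320.2316196487759], [0.0, 412.44031932771844, 193.0024363875993], [0.0, 0.0, 1.0]] [-0.08314523  0.          0.          0.          0.        ]
top [[-0.023, -0.996, 0.091, 0.423], [-1.0, 0.025, 0.018, 0.095], [-0.02, -0.091, -0.996, 1.067], [0.0, 0.0, 0.0, 1.0]] [[516.5358207659983, 0.0, 322.49410625047744], [0.0, 516.5358207659983, 191.40538329255298], [0.0, 0.0, 1.0]] [-0.02128386  0.          0.          0.          0.        ]
{'clock': 0.1, 'qpos': array([-1.33851617e+00,  4.94135535e-01,  1.34605223e+00, -7.06347057e-06,
        1.30250326e+00, -9.54723231e-02]), 'qd': array([ 5.41372816e-04, -3.04313730e-03, -1.31838361e-03, -3.36596023e-05,
       -1.08201936e-03,  2.88379052e-04]), 'tau': array([ 2.80752283e-03, -8.80237341e+01, -3.82541978e+01,  7.08614057e-02,
        4.82590275e-02, -1.36780153e-05]), 'eef_pos': array([ 0.20115729, -0.59147977,  0.29169458]), 'orientation': array([-5.47667982e-04,  9.86602011e-01,  1.63144629e-01, -4.09340275e-05]), 'force': array([-0.76656681,  0.01413976, -0.4971594 ]), 'wrist_torque': array([-0.02026899, -0.04049579, -0.04450976]), 'opening': 0.09113432025829746}
```

View pics/top0.png

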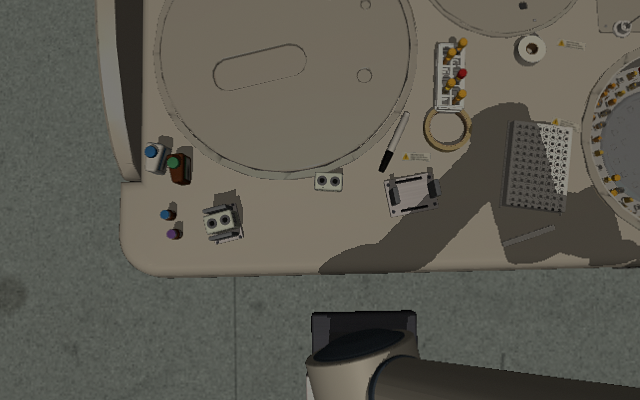

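View pics/side0.png

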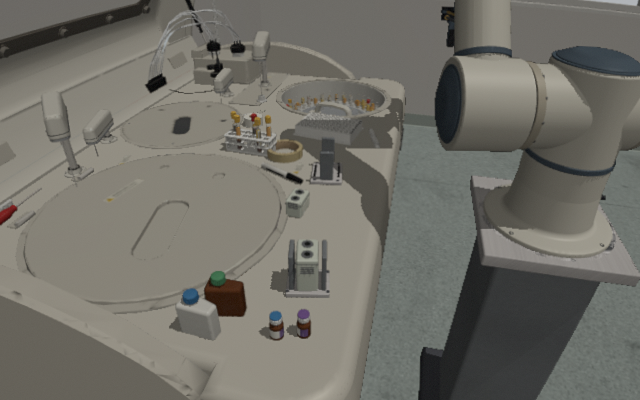

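The top view shows the stand with the tall cartridge at about (222,222), the short cartridge at (328,181) and the bay at (412,194). In the side view they are at (307,265), (298,203) and (326,163). I'll enlarge these.

Run:
```python
from h import *
def crop(tag,u0,v0,w,h,k,name):
    im=load(tag)['pixels'][v0:v0+h,u0:u0+w]
    cv2.imwrite(f'pics/{name}.png',cv2.resize(im,None,fx=k,fy=k,interpolation=cv2.INTER_CUBIC))
crop('top0',190,180,70,70,8,'c_stand_top')
crop('top0',370,155,80,70,8,'c_bay_top')
crop('side0',270,225,75,80,7,'c_stand_side')
crop('side0',280,130,75,95,6,'c_bay_side')
for t in('top0','side0'):
    s=load(t);W=cloud(s)
    for nm,(u,v) in dict(top0=dict(tall=(222,216),short=(328,176),bay=(412,194)),side0=dict(tall=(307,262),short=(298,200),bay=(326,175)))[t].items(): print(t,nm,W[v,u].round(4))
```

```text
top0 tall [0.4703 0.3073 0.0779]
top0 short [0.5469 0.1017 0.0423]
top0 bay [ 0.5095 -0.0694  0.0085]
side0 tall [0.4542 0.3427 0.0763]
side0 short [0.5308 0.1223 0.0405]
side0 bay [ 0.5017 -0.0225  0.024 ]
```

View pics/c_stand_top.png

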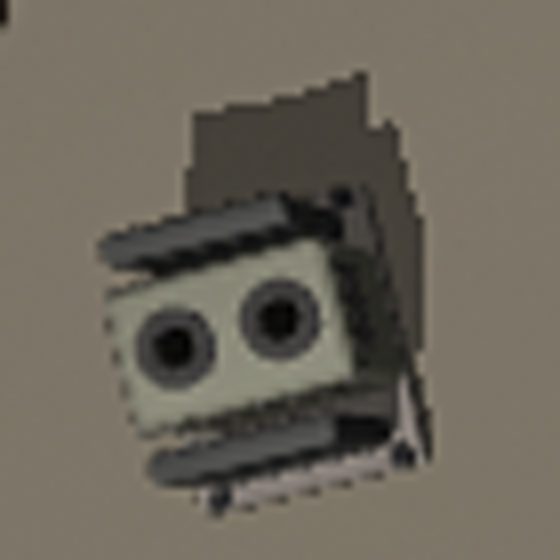

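View pics/c_bay_top.png

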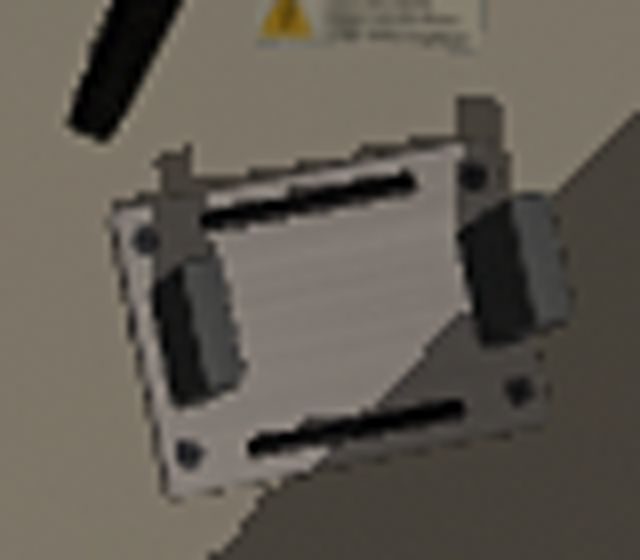

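View pics/c_stand_side.png

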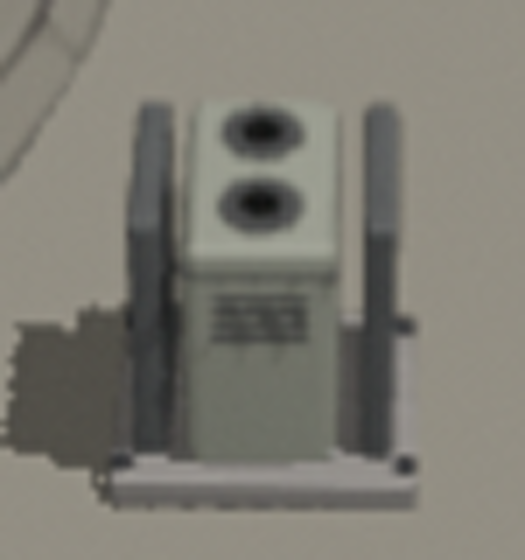

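View pics/c_bay_side.png

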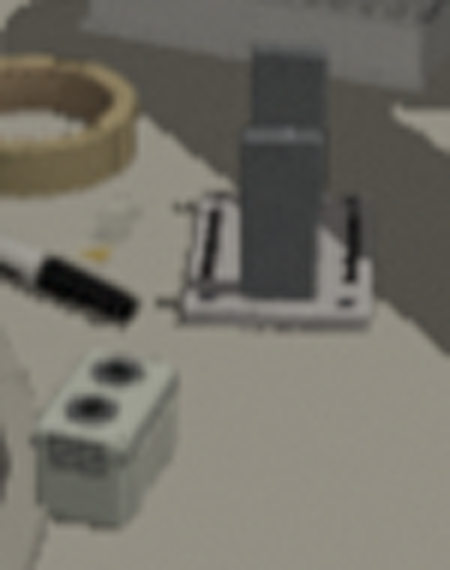

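Run:
```python
from h import *
T=load('top0');S=load('side0')
def c(x,y,u0,v0,k): return (u0+(x+.5)/k-.5, v0+(y+.5)/k-.5)
st=lambda x,y:c(x,y,190,180,8); bt=lambda x,y:c(x,y,370,155,8)
ss=lambda x,y:c(x,y,270,225,7); bs=lambda x,y:c(x,y,280,130,6)
def ang(a,b): d=b-a; return np.degrees(np.arctan2(d[1],d[0]))
print('septa tall')
a,ea=tri(T,st(176,348),S,ss(260,205)); b,eb=tri(T,st(279,318),S,ss(262,131))
print(a.round(4),ea,b.round(4),eb,'mid',((a+b)/2).round(4),'ang(y axis)',ang(b,a))
print('top corners tri')
for p,q in(((108,293),(338,265)),):pass
for z in(.080,):
  P=[atz(T,*st(*p),z) for p in((108,293),(318,238),(352,380),(148,435))]
  print('tall top',np.round(P,4).tolist(),np.mean(P,0).round(4),[np.linalg.norm(P[i]-P[(i+1)%4]).round(4) for i in range(4)],ang(P[1],P[0]),ang(P[2],P[3]))
  P=[atz(S,*ss(*p),z) for p in((195,101),(333,101),(340,265),(183,265))]
  print('side tall top',np.mean(P,0).round(4),[np.linalg.norm(P[i]-P[(i+1)%4]).round(4) for i in range(4)],ang(P[0],P[3]),ang(P[1],P[2]))
# stand plates top (z .084)
P=[atz(T,*st(*p),.084) for p in((100,245),(280,195),(330,420),(150,470))]
print('stand plates',np.round(P,4).tolist(), ang(P[1],P[0]),ang(P[2],P[3]))
print('bay base z=.01')
P=[atz(T,*bt(*p),.01) for p in((110,205),(462,140),(548,430),(172,497))]
print(np.round(P,4).tolist(),np.mean(P,0).round(4),[np.linalg.norm(P[i]-P[(i+1)%4]).round(4) for i in range(4)],ang(P[1],P[0]),ang(P[2],P[3]),ang(P[2],P[1])+90,ang(P[3],P[0])+90)
P=[atz(T,*bt(*p),.084) for p in((183,268),(215,250),(243,385),(208,402),(510,197),(545,190),(570,318),(530,335))]
print('bay plates',np.round(P,4).tolist(),np.mean(P,0).round(4))
P=[atz(T,*bt(*p),.015) for p in((205,218),(412,180),(462,405),(250,447))]
print('lips',np.mean(P,0).round(4),ang(P[1],P[0]),ang(P[2],P[3]))
# bay from side base corners + top of near plate
for nm,p,q in(('base back-left(+x+y)',(110,205),(183,320)),('base front-left(-x,+y)',(172,497),(372,322)),):
  print(nm,*tri(T,bt(*p),S,bs(*q)))
# plate tops near plate: outer edge corners
for nm,p,q in(('left plate outer +x',(183,268),(243,130)),('left plate outer -x',(208,402),(327,130))):
  print(nm,*tri(T,bt(*p),S,bs(*q)))
print('short',*tri(T,(322,181),S,c(90,408,280,130,6)))
# depth-based top-plane
W=cloud(T)
z=W[205:232,200:240]; m=(z[...,2]>.07); print('depth tall zone',np.median(z[m],0))
```

```text
septa tall
[0.4578 0.3273 0.0795] 0.001449870567306781 [0.4641 0.3022 0.0802] 0.0008511743838126752 mid [0.461  0.3148 0.0798] ang(y axis) 104.0797129375889
top corners tri
tall top [[0.4707, 0.3434, 0.08], [0.4827, 0.2926, 0.08], [0.4485, 0.2847, 0.08], [0.4364, 0.3339, 0.08]] [0.4596 0.3137 0.08  ] [np.float64(0.0522), np.float64(0.0351), np.float64(0.0507), np.float64(0.0356)] 103.31545366651815 103.73963138941056
side tall top [0.46   0.3193 0.08  ] [np.float64(0.0332), np.float64(0.0584), np.float64(0.0352), np.float64(0.0584)] 102.91301353497543 104.82032078706938
stand plates [[0.482, 0.3443, 0.084], [0.493, 0.3009, 0.084], [0.439, 0.2892, 0.084], [0.4281, 0.3325, 0.084]] 104.16392335286908 104.1780324982895
bay base z=.01
[[0.5393, -0.0115, 0.01], [0.5538, -0.1024, 0.01], [0.4787, -0.1212, 0.01], [0.4639, -0.0248, 0.01]] [ 0.5089 -0.065   0.01  ] [np.float64(0.092), np.float64(0.0774), np.float64(0.0975), np.float64(0.0765)] 99.08707016852482 98.71419921870316 104.07342429142896 99.99928428912565
bay plates [[0.5156, -0.0209, 0.084], [0.5197, -0.0287, 0.084], [0.4873, -0.0342, 0.084], [0.4834, -0.0257, 0.084], [0.5306, -0.0994, 0.084], [0.5321, -0.1078, 0.084], [0.5013, -0.1124, 0.084], [0.4975, -0.1028, 0.084]] [ 0.5084 -0.0665  0.084 ]
lips [ 0.5098 -0.0666  0.015 ] 99.02528885258313 99.81574373061228
base back-left(+x+y) [ 0.53937547 -0.01239154  0.00243163] 0.0014979216042009034
base front-left(-x,+y) [ 0.46383624 -0.02541454  0.00475288] 0.0006204565508966297
left plate outer +x [ 0.51587832 -0.02049991  0.08676257] 0.0011716149375622345
left plate outer -x [ 0.48371168 -0.02509684  0.08848077] 0.001166148115833001
short [0.53893587 0.11433326 0.04005641] 0.003114105970317818
depth tall zone [0.46416689 0.31460678 0.07955184]
```

```bash
cat >> h.py <<'E'
def yaw():
    w,x,y,z=read_state()['orientation']; return np.arctan2(2*(x*y+w*z),1-2*(y*y+z*z))
def go(x,y,z,a_deg=None):
    st=read_state();a=yaw();d=np.array([x,y,z])-st['eef_pos']
    dx=d[0]*np.cos(a)+d[1]*np.sin(a); dy=d[0]*np.sin(a)-d[1]*np.cos(a)
    print('clock',round(st['clock'],2),'pos',st['eef_pos'].round(4),'yaw',np.degrees(a).round(2),'F',st['force'].round(1),'open',round(st['opening'],4),'q',st['qpos'].round(2))
    print('tool dx,dy,dz',dx.round(4),dy.round(4),(-d[2]).round(4),'twist',None if a_deg is None else (a-np.radians(a_deg)).round(4))
E
python3 - <<'E'
from h import *
go(.461,.315,.25,14)
W=cloud(load('top0'))
for n,(u0,u1,v0,v1) in dict(vialb=(160,175,207,222),vialp=(166,182,226,242),brown=(165,192,150,187),white=(143,166,140,172),open=(240,320,200,250),edge=(280,300,255,275),bayfloor=(405,415,190,200)).items():
    z=W[v0:v1,u0:u1].reshape(-1,3); m=z[:,2]>np.nanmax(z[:,2])-.01
    print(n,np.nanmax(z[:,2]).round(3),np.nanmin(z[:,2]).round(3),np.nanmedian(z[m],0).round(3))
print(W[255:276:4,290].round(3).tolist())
E
```

```text
clock 0.1 pos [ 0.2012 -0.5915  0.2917] yaw 18.78 F [-0.8  0.  -0.5] open 0.0911 q [-1.34  0.49  1.35 -0.    1.3  -0.1 ]
tool dx,dy,dz 0.5378 -0.7746 0.0417 twist 0.0834
vialb 0.049 -0.005 [0.478 0.43  0.045]
vialp 0.049 -0.005 [0.439 0.417 0.044]
brown 0.082 -0.005 [0.578 0.404 0.078]
white 0.082 -0.007 [0.6   0.449 0.078]
open 0.013 -0.007 [0.445 0.226 0.004]
edge 0.003 -0.048 [ 0.378  0.185 -0.002]
bayfloor 0.014 0.006 [ 0.508 -0.064  0.009]
[[0.39, 0.184, -0.005], [0.382, 0.184, -0.002], [0.374, 0.184, -0.001], [0.366, 0.184, -0.0], [0.357, 0.186, -0.013], [0.345, 0.19, -0.066]]
```

Request:
{"method": "servo_tool", "body": {
  "targets": [
    {"x": 0.018, "y": -0.026},
    {"x": 0.018, "y": -0.026},
    {"x": 0.018, "y": -0.026},
    {"x": 0.018, "y": -0.026},
    {"x": 0.018, "y": -0.026},
    {"x": 0.018, "y": -0.026},
    {"x": 0.018, "y": -0.026},
    {"x": 0.018, "y": -0.026},
    {"x": 0.018, "y": -0.026},
    {"x": 0.018, "y": -0.026},
    {"x": 0.018, "y": -0.026},
    {"x": 0.018, "y": -0.026},
    {"x": 0.018, "y": -0.026},
    {"x": 0.018, "y": -0.026},
    {"x": 0.018, "y": -0.026},
    {"x": 0.018, "y": -0.026},
    {"x": 0.018, "y": -0.026},
    {"x": 0.018, "y": -0.026},
    {"x": 0.018, "y": -0.026},
    {"x": 0.018, "y": -0.026}
  ],
  "fingers": 1
}}

```text
validation failed for argument at $.ta...
```

```bash
python3 -c "
from h import *
go(.461,.315,.22,14)"
```

```text
clock 0.1 pos [ 0.2012 -0.5915  0.2917] yaw 18.78 F [-0.8  0.  -0.5] open 0.0911 q [-1.34  0.49  1.35 -0.    1.3  -0.1 ]
tool dx,dy,dz 0.5378 -0.7746 0.0717 twist 0.0834
```

The call was refused, with the error cut off at "$.ta…". Each row may need all four fields, so I'll try one full row.

Request:
{"method": "servo_tool", "body": {
  "targets": [
    {"x": 0.018, "y": -0.026, "z": 0.0, "twist": 0.0}
  ],
  "fingers": 1
}}

```text
clock: 0.18
eef_pos: [0.2089, -0.5645, 0.2916]
orientation: [0.001, 0.987, 0.162, -0.0]
force: [-0.3, 0.7, 0.1]
opening: 0.0909
```

Request:
{"method": "servo_tool", "body": {
  "targets": [
    {"x": 0.018, "y": -0.026, "z": 0, "twist": 0},
    {"x": 0.018, "y": -0.026, "z": 0, "twist": 0},
    {"x": 0.018, "y": -0.026, "z": 0, "twist": 0},
    {"x": 0.018, "y": -0.026, "z": 0, "twist": 0},
    {"x": 0.018, "y": -0.026, "z": 0, "twist": 0},
    {"x": 0.018, "y": -0.026, "z": 0, "twist": 0},
    {"x": 0.018, "y": -0.026, "z": 0, "twist": 0},
    {"x": 0.018, "y": -0.026, "z": 0, "twist": 0},
    {"x": 0.018, "y": -0.026, "z": 0, "twist": 0},
    {"x": 0.018, "y": -0.026, "z": 0, "twist": 0},
    {"x": 0.018, "y": -0.026, "z": 0, "twist": 0},
    {"x": 0.018, "y": -0.026, "z": 0, "twist": 0},
    {"x": 0.018, "y": -0.026, "z": 0, "twist": 0},
    {"x": 0.018, "y": -0.026, "z": 0, "twist": 0},
    {"x": 0.018, "y": -0.026, "z": 0, "twist": 0},
    {"x": 0.018, "y": -0.026, "z": 0, "twist": 0},
    {"x": 0.018, "y": -0.026, "z": 0, "twist": 0},
    {"x": 0.018, "y": -0.026, "z": 0, "twist": 0},
    {"x": 0.018, "y": -0.026, "z": 0, "twist": 0},
    {"x": 0.018, "y": -0.026, "z": 0, "twist": 0}
  ],
  "fingers": 1
}}

```text
clock: 1.85
eef_pos: [0.3833, 0.0486, 0.2922]
orientation: [0.0, 0.987, 0.163, 0.0]
force: [0.6, -1.6, -0.2]
opening: 0.0914
```

```bash
python3 -c "
from h import *
go(.461,.315,.22,14)"
```

```text
clock 1.85 pos [0.3833 0.0486 0.2922] yaw 18.79 F [ 0.6 -1.6 -0.2] open 0.0914 q [-0.03  0.16  1.89 -0.    1.1   1.21]
tool dx,dy,dz 0.1594 -0.2272 0.0722 twist 0.0836
```

Request:
{"method": "servo_tool", "body": {
  "targets": [
    {"x": 0.016, "y": -0.023, "z": 0, "twist": 0},
    {"x": 0.016, "y": -0.023, "z": 0, "twist": 0},
    {"x": 0.016, "y": -0.023, "z": 0, "twist": 0},
    {"x": 0.016, "y": -0.023, "z": 0, "twist": 0},
    {"x": 0.016, "y": -0.023, "z": 0, "twist": 0},
    {"x": 0.016, "y": -0.023, "z": 0, "twist": 0},
    {"x": 0.016, "y": -0.023, "z": 0, "twist": 0},
    {"x": 0.016, "y": -0.023, "z": 0, "twist": 0},
    {"x": 0.016, "y": -0.023, "z": 0, "twist": 0},
    {"x": 0.016, "y": -0.021, "z": 0, "twist": 0},
    {"x": 0, "y": 0, "z": 0.02, "twist": 0.042},
    {"x": 0, "y": 0, "z": 0.02, "twist": 0.042},
    {"x": 0, "y": 0, "z": 0.02, "twist": 0},
    {"x": 0, "y": 0, "z": 0.012, "twist": 0},
    {"x": 0, "y": 0, "z": 0, "twist": 0}
  ],
  "fingers": 1
}}

```text
clock: 3.1
eef_pos: [0.4602, 0.3137, 0.2176]
orientation: [0.001, 0.993, 0.122, -0.002]
force: [-1.2, -0.8, -0.2]
opening: 0.0912
```

```bash
python3 -c "
from h import *
go(.461,.315,.11,14)
snap('side','side1')
im=load('side1')['pixels'];cv2.imwrite('pics/s1c.png',cv2.resize(im[120:320,220:420],None,fx=3,fy=3,interpolation=cv2.INTER_CUBIC))"
```

```text
clock 3.1 pos [0.4602 0.3137 0.2176] yaw 13.98 F [-1.2 -0.8 -0.2] open 0.0912 q [ 0.49  0.49  1.6  -0.    1.06  1.82]
tool dx,dy,dz 0.0011 -0.0011 0.1076 twist -0.0004
```

View pics/s1c.png

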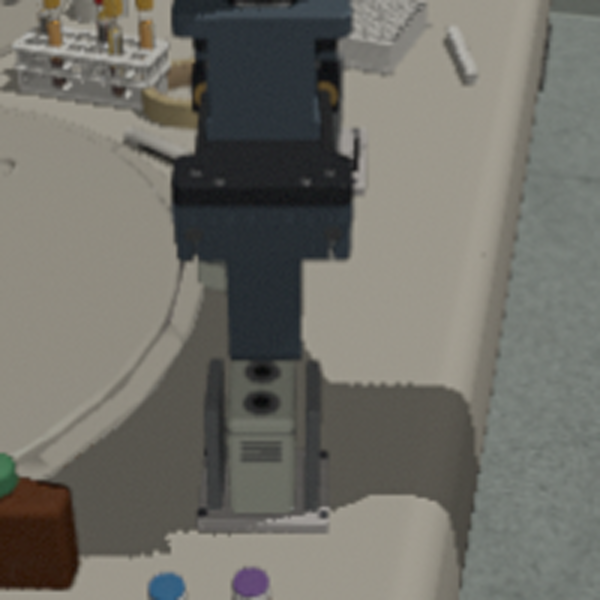

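The closed-in side view shows the finger centred on the cartridge at crop column about 264, clear of the stand plates. I'll descend.

Request:
{"method": "servo_tool", "body": {
  "targets": [
    {"x": 0.001, "y": -0.001, "z": 0.015, "twist": 0},
    {"x": 0, "y": 0, "z": 0.015, "twist": 0},
    {"x": 0, "y": 0, "z": 0.015, "twist": 0},
    {"x": 0, "y": 0, "z": 0.015, "twist": 0},
    {"x": 0, "y": 0, "z": 0.015, "twist": 0},
    {"x": 0, "y": 0, "z": 0.015, "twist": 0},
    {"x": 0, "y": 0, "z": 0.01, "twist": 0},
    {"x": 0, "y": 0, "z": 0.007, "twist": 0},
    {"x": 0, "y": 0, "z": 0, "twist": 0},
    {"x": 0, "y": 0, "z": 0, "twist": 0}
  ],
  "fingers": 1
}}

```text
clock: 3.98
eef_pos: [0.4624, 0.3156, 0.1137]
orientation: [-0.0, 0.993, 0.122, 0.0]
force: [0.3, -0.6, 0.3]
opening: 0.0911
```

Request:
{"method": "servo_tool", "body": {
  "targets": [
    {"x": 0, "y": 0, "z": 0, "twist": 0},
    {"x": 0, "y": 0, "z": 0, "twist": 0},
    {"x": 0, "y": 0, "z": 0, "twist": 0},
    {"x": 0, "y": 0, "z": 0, "twist": 0},
    {"x": 0, "y": 0, "z": 0, "twist": 0},
    {"x": 0, "y": 0, "z": 0, "twist": 0},
    {"x": 0, "y": 0, "z": 0, "twist": 0},
    {"x": 0, "y": 0, "z": 0, "twist": 0}
  ],
  "fingers": 0,
  "squeeze": 20
}}

```text
clock: 4.65
eef_pos: [0.4622, 0.3155, 0.1134]
orientation: [-0.0, 0.993, 0.122, 0.0]
force: [-1.2, -0.9, 4.7]
opening: 0.056
```

```bash
python3 -c "
from h import *
go(.461,.315,.21,14)
snap('side','side2')
im=load('side2')['pixels'];cv2.imwrite('pics/s2c.png',cv2.resize(im[120:320,220:420],None,fx=3,fy=3,interpolation=cv2.INTER_CUBIC))"
```

```text
clock 4.65 pos [0.4622 0.3155 0.1134] yaw 13.97 F [-1.2 -0.9  4.7] open 0.056 q [0.49 0.64 1.68 0.   0.82 1.82]
tool dx,dy,dz -0.0013 0.0002 -0.0966 twist -0.0006
```

View pics/s2c.png

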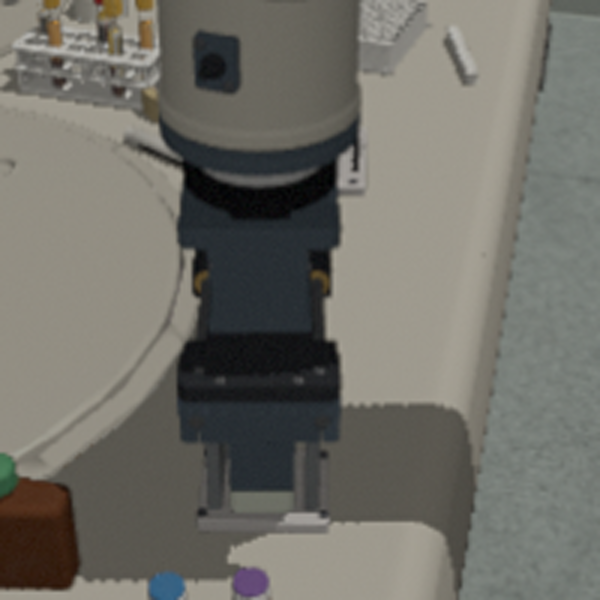

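Gripped at 56 mm, which matches the cartridge's length. Lifting.

Request:
{"method": "servo_tool", "body": {
  "targets": [
    {"x": 0, "y": 0, "z": 0, "twist": 0},
    {"x": 0, "y": 0, "z": -0.004, "twist": 0},
    {"x": 0, "y": 0, "z": -0.008, "twist": 0},
    {"x": 0, "y": 0, "z": -0.012, "twist": 0},
    {"x": 0, "y": 0, "z": -0.012, "twist": 0},
    {"x": 0, "y": 0, "z": -0.012, "twist": 0},
    {"x": 0, "y": 0, "z": -0.012, "twist": 0},
    {"x": 0, "y": 0, "z": -0.012, "twist": 0},
    {"x": 0, "y": 0, "z": -0.012, "twist": 0},
    {"x": 0, "y": 0, "z": -0.012, "twist": 0},
    {"x": 0, "y": 0, "z": -0.008, "twist": 0},
    {"x": 0, "y": 0, "z": -0.004, "twist": 0},
    {"x": 0, "y": 0, "z": 0, "twist": 0},
    {"x": 0, "y": 0, "z": 0, "twist": 0}
  ],
  "fingers": 0,
  "squeeze": 30
}}

```text
clock: 5.87
eef_pos: [0.462, 0.3154, 0.221]
orientation: [0.0, 0.993, 0.122, -0.0]
force: [-0.1, -0.3, -1.2]
opening: 0.0556
```

```bash
python3 -c "
from h import *
go(.45,.14,.21,14)
snap('side','side3')
im=load('side3')['pixels'];cv2.imwrite('pics/s3c.png',cv2.resize(im[120:320,220:420],None,fx=3,fy=3,interpolation=cv2.INTER_CUBIC))"
```

```text
clock 5.87 pos [0.462  0.3154 0.221 ] yaw 13.97 F [-0.1 -0.3 -1.2] open 0.0556 q [ 0.49  0.48  1.59 -0.    1.06  1.82]
tool dx,dy,dz -0.054 0.1673 0.011 twist -0.0006
```

View pics/s3c.png

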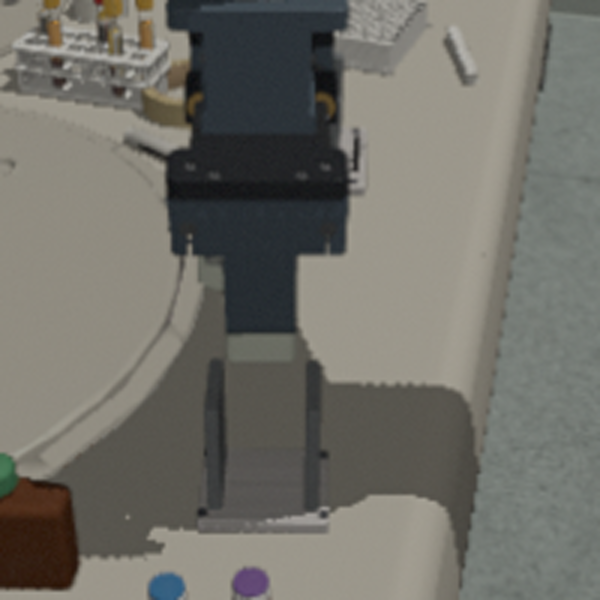

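The cartridge is held and lifted clear: it shows below the finger at crop (262,345), and the stand is empty. I'll carry it to the open worktop.

Request:
{"method": "servo_tool", "body": {
  "targets": [
    {"x": -0.001, "y": 0.004, "z": 0, "twist": 0},
    {"x": -0.003, "y": 0.009, "z": 0, "twist": 0},
    {"x": -0.005, "y": 0.014, "z": 0, "twist": 0},
    {"x": -0.006, "y": 0.019, "z": 0, "twist": 0},
    {"x": -0.006, "y": 0.019, "z": 0, "twist": 0},
    {"x": -0.006, "y": 0.019, "z": 0, "twist": 0},
    {"x": -0.006, "y": 0.019, "z": 0, "twist": 0},
    {"x": -0.006, "y": 0.019, "z": 0, "twist": 0},
    {"x": -0.006, "y": 0.018, "z": 0, "twist": 0},
    {"x": -0.005, "y": 0.014, "z": 0, "twist": 0},
    {"x": -0.003, "y": 0.009, "z": 0, "twist": 0},
    {"x": -0.001, "y": 0.004, "z": 0, "twist": 0},
    {"x": 0, "y": 0, "z": 0.01, "twist": 0},
    {"x": 0, "y": 0, "z": 0.016, "twist": 0},
    {"x": 0, "y": 0, "z": 0.018, "twist": 0},
    {"x": 0, "y": 0, "z": 0.018, "twist": 0},
    {"x": 0, "y": 0, "z": 0.018, "twist": 0},
    {"x": 0, "y": 0, "z": 0.014, "twist": 0},
    {"x": 0, "y": 0, "z": 0.008, "twist": 0},
    {"x": 0, "y": 0, "z": 0, "twist": 0}
  ]
}}

```text
clock: 7.58
eef_pos: [0.4494, 0.1403, 0.118]
orientation: [0.0, 0.993, 0.122, -0.001]
force: [-1.1, -0.2, -1.9]
opening: 0.0561
```

```bash
python3 -c "
from h import *
go(.45,.14,.1034,14)
s=snap('side','side4')
W=cloud(s)
im=s['pixels'];cv2.imwrite('pics/s4c.png',cv2.resize(im[120:270,220:420],None,fx=4,fy=4,interpolation=cv2.INTER_CUBIC))"
```

```text
clock 7.58 pos [0.4494 0.1403 0.118 ] yaw 13.98 F [-1.1 -0.2 -1.9] open 0.0561 q [0.18 0.55 1.9  0.   0.69 1.5 ]
tool dx,dy,dz 0.0005 0.0005 0.0146 twist -0.0004
```

View pics/s4c.png

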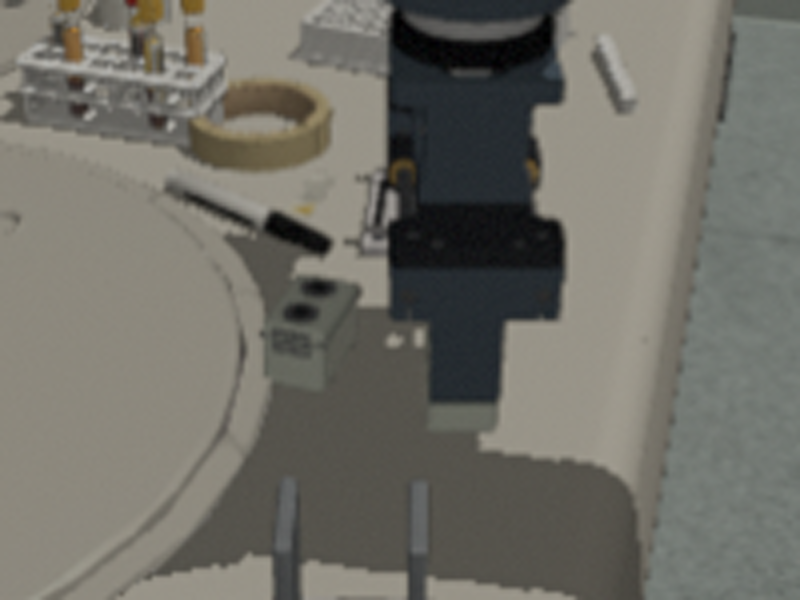

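The cartridge is upright at crop (463,415), about 15 mm above the worktop, with the short cartridge clear at (310,335). I'll creep down.

Request:
{"method": "servo_tool", "body": {
  "targets": [
    {"x": 0, "y": 0, "z": 0.004, "twist": 0},
    {"x": 0, "y": 0, "z": 0.003, "twist": 0},
    {"x": 0, "y": 0, "z": 0.002, "twist": 0},
    {"x": 0, "y": 0, "z": 0.001, "twist": 0},
    {"x": 0, "y": 0, "z": 0.001, "twist": 0},
    {"x": 0, "y": 0, "z": 0.001, "twist": 0},
    {"x": 0, "y": 0, "z": 0.001, "twist": 0},
    {"x": 0, "y": 0, "z": 0, "twist": 0},
    {"x": 0, "y": 0, "z": 0, "twist": 0}
  ]
}}

```text
clock: 8.38
eef_pos: [0.45, 0.1404, 0.1062]
orientation: [-0.0, 0.993, 0.122, -0.0]
force: [0.1, 0.4, -2.5]
opening: 0.0562
```

Request:
{"method": "servo_tool", "body": {
  "targets": [
    {"x": 0, "y": 0, "z": 0.0005, "twist": 0},
    {"x": 0, "y": 0, "z": 0.0005, "twist": 0},
    {"x": 0, "y": 0, "z": 0, "twist": 0}
  ]
}}

```text
clock: 8.63
eef_pos: [0.45, 0.1404, 0.1052]
orientation: [-0.0, 0.993, 0.122, -0.0]
force: [0.3, -0.9, -1.1]
opening: 0.0558
```

Request:
{"method": "servo_tool", "body": {
  "targets": [
    {"x": 0, "y": 0, "z": 0.0005, "twist": 0},
    {"x": 0, "y": 0, "z": 0.0005, "twist": 0},
    {"x": 0, "y": 0, "z": 0.0, "twist": 0}
  ]
}}

```text
clock: 8.88
eef_pos: [0.45, 0.1404, 0.1041]
orientation: [0.0, 0.993, 0.122, -0.0]
force: [-0.3, -0.4, -1.4]
opening: 0.0559
```

Request:
{"method": "servo_tool", "body": {
  "targets": [
    {"x": 0, "y": 0, "z": 0.0005, "twist": 0},
    {"x": 0, "y": 0, "z": 0.0005, "twist": 0},
    {"x": 0, "y": 0, "z": 0.0, "twist": 0}
  ]
}}

```text
clock: 9.13
eef_pos: [0.45, 0.1404, 0.1034]
orientation: [-0.0, 0.993, 0.122, 0.0]
force: [-1.2, -1.4, 4.8]
opening: 0.056
```

Contact with the worktop: Fz is +4.8 N at z = 0.1034, exactly the predicted height. I'll release and retreat upward.

Request:
{"method": "servo_tool", "body": {
  "targets": [
    {"x": 0, "y": 0, "z": 0, "twist": 0},
    {"x": 0, "y": 0, "z": 0, "twist": 0},
    {"x": 0, "y": 0, "z": 0, "twist": 0},
    {"x": 0, "y": 0, "z": 0, "twist": 0},
    {"x": 0, "y": 0, "z": 0, "twist": 0},
    {"x": 0, "y": 0, "z": 0, "twist": 0}
  ],
  "fingers": 1
}}

```text
clock: 9.63
eef_pos: [0.45, 0.1404, 0.1032]
orientation: [-0.0, 0.993, 0.122, 0.0]
force: [0.3, 0.0, -0.8]
opening: 0.0905
```

Request:
{"method": "servo_tool", "body": {
  "targets": [
    {"x": 0, "y": 0, "z": -0.008, "twist": 0},
    {"x": 0, "y": 0, "z": -0.02, "twist": 0},
    {"x": 0, "y": 0, "z": -0.02, "twist": 0},
    {"x": 0, "y": 0, "z": -0.02, "twist": 0},
    {"x": 0, "y": 0, "z": -0.02, "twist": 0},
    {"x": 0, "y": 0, "z": -0.012, "twist": 0},
    {"x": 0, "y": 0, "z": 0, "twist": -0.12},
    {"x": 0, "y": 0, "z": 0, "twist": -0.12},
    {"x": 0, "y": 0, "z": 0, "twist": -0.12},
    {"x": 0, "y": 0, "z": 0, "twist": -0.12},
    {"x": 0, "y": 0, "z": 0, "twist": -0.12},
    {"x": 0, "y": 0, "z": 0, "twist": -0.12},
    {"x": 0, "y": 0, "z": 0, "twist": -0.12},
    {"x": 0, "y": 0, "z": 0, "twist": -0.12},
    {"x": 0, "y": 0, "z": 0, "twist": -0.12},
    {"x": 0, "y": 0, "z": 0, "twist": -0.12},
    {"x": 0, "y": 0, "z": 0, "twist": -0.12},
    {"x": 0, "y": 0, "z": 0, "twist": -0.12},
    {"x": 0, "y": 0, "z": 0, "twist": -0.12},
    {"x": 0, "y": 0, "z": 0, "twist": 0}
  ]
}}

```text
clock: 11.3
eef_pos: [0.4499, 0.1404, 0.2038]
orientation: [0.0, 0.618, 0.787, 0.0]
force: [-0.3, -0.6, -0.5]
opening: 0.0916
```

```bash
python3 -c "
from h import *
go(.45,.1404,.1034,104)
s=snap('side','side5');t=snap('top','top5')
a=cv2.resize(s['pixels'][120:270,220:420],None,fx=4,fy=4,interpolation=cv2.INTER_CUBIC)
cv2.imwrite('pics/s5c.png',a);cv2.imwrite('pics/t5c.png',cv2.resize(t['pixels'][140:260,220:400],None,fx=4,fy=4,interpolation=cv2.INTER_CUBIC))"
```

```text
clock 11.3 pos [0.4499 0.1404 0.2038] yaw 103.72 F [-0.3 -0.6 -0.5] open 0.0916 q [ 0.18  0.4   1.82 -0.    0.92 -0.06]
tool dx,dy,dz -0.0 0.0001 0.1004 twist -0.0048
```

View pics/s5c.png

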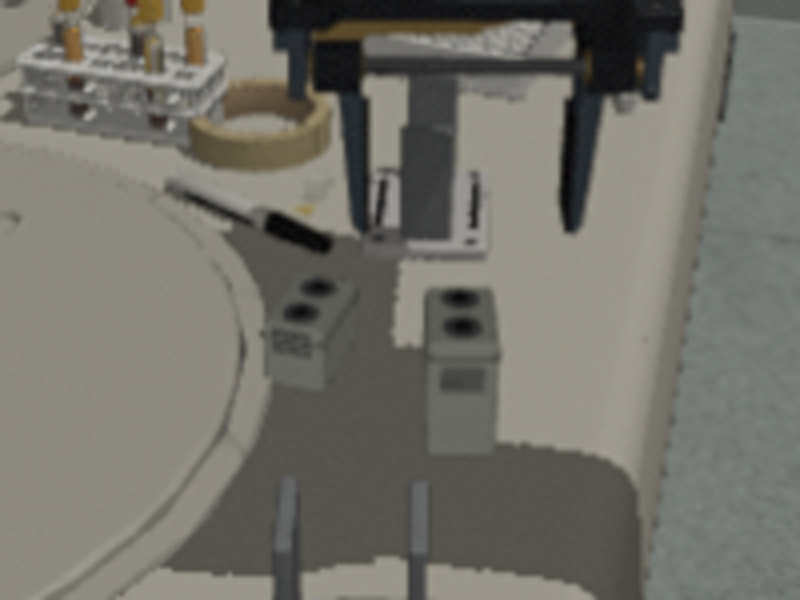

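View pics/t5c.png

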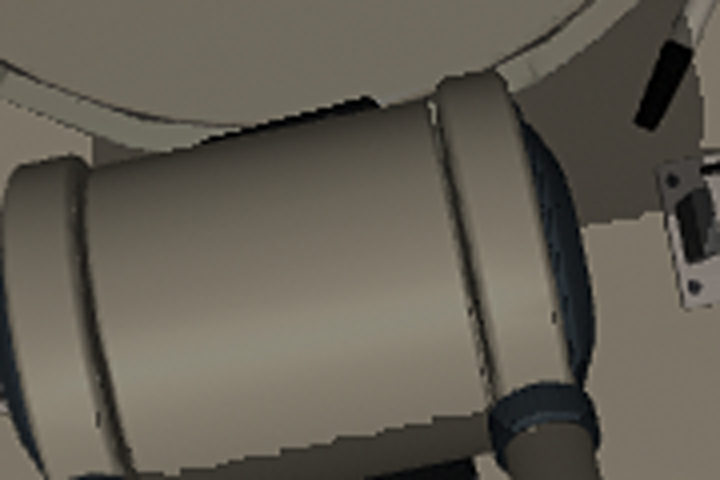

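The cartridge stands upright and free on the worktop. Its septa are at side-crop (458,298) and (462,326), and its base is near (462,452). The arm hides it in the top view, so I'll check its pose from the side view.

```bash
python3 -c "
from h import *
s=load('side5')
c=lambda x,y:(220+(x+.5)/4-.5,120+(y+.5)/4-.5)
a=atz(s,*c(462,326),.07);b=atz(s,*c(458,298),.07);print(a,b,(a+b)/2,np.degrees(np.arctan2(*(a-b)[1::-1])))
W=cloud(s); m=(W[...,2]>.064)&(W[...,2]<.08)&(abs(W[...,0]-.45)<.04)&(abs(W[...,1]-.14)<.05)
P=W[m];print(len(P),P.mean(0)); print(cv2.minAreaRect(P[:,:2].astype(np.float32)*1000))
# same bias check: side septa of stand cartridge
s=load('side0');d=lambda x,y:(270+(x+.5)/7-.5,225+(y+.5)/7-.5)
a=atz(s,*d(260,205),.08);b=atz(s,*d(262,131),.08);print('stand side mid',(a+b)/2)
"
```

```text
[0.4463905  0.15163493 0.07      ] [0.4533077  0.12705164 0.07      ] [0.4498491  0.13934329 0.07      ] 105.71544915338326
300 [0.4478686  0.14577267 0.06903522]
((448.3500061035156, 142.09396362304688), (35.956661224365234, 55.68339920043945), 12.327494621276855)
stand side mid [0.46150882 0.31502828 0.08      ]
```

The check agrees with the TCP: centre about (0.450, 0.140), yaw about 104°. Now for the regrasp on the broad faces.

Request:
{"method": "servo_tool", "body": {
  "targets": [
    {"x": 0, "y": 0, "z": 0.008, "twist": -0.005},
    {"x": 0, "y": 0, "z": 0.015, "twist": 0},
    {"x": 0, "y": 0, "z": 0.015, "twist": 0},
    {"x": 0, "y": 0, "z": 0.015, "twist": 0},
    {"x": 0, "y": 0, "z": 0.015, "twist": 0},
    {"x": 0, "y": 0, "z": 0.015, "twist": 0},
    {"x": 0, "y": 0, "z": 0.01, "twist": 0},
    {"x": 0, "y": 0, "z": 0.006, "twist": 0},
    {"x": 0, "y": 0, "z": 0, "twist": 0}
  ]
}}

```text
clock: 12.15
eef_pos: [0.4494, 0.1403, 0.103]
orientation: [-0.001, 0.619, 0.786, -0.001]
force: [-0.5, -0.7, 0.7]
opening: 0.091
```

Request:
{"method": "servo_tool", "body": {
  "targets": [
    {"x": 0, "y": 0, "z": 0, "twist": 0},
    {"x": 0, "y": 0, "z": 0, "twist": 0},
    {"x": 0, "y": 0, "z": 0, "twist": 0},
    {"x": 0, "y": 0, "z": 0, "twist": 0},
    {"x": 0, "y": 0, "z": 0, "twist": 0},
    {"x": 0, "y": 0, "z": 0, "twist": 0},
    {"x": 0, "y": 0, "z": 0, "twist": 0},
    {"x": 0, "y": 0, "z": 0, "twist": 0},
    {"x": 0, "y": 0, "z": 0, "twist": 0},
    {"x": 0, "y": 0, "z": 0, "twist": 0}
  ],
  "fingers": 0,
  "squeeze": 25
}}

```text
clock: 12.98
eef_pos: [0.45, 0.1404, 0.1042]
orientation: [0.0, 0.618, 0.786, 0.0]
force: [-0.9, -0.7, 1.5]
opening: 0.036
```

```bash
python3 -c "
from h import *
go(.45,.1404,.22,104)"
```

```text
clock 12.98 pos [0.45   0.1404 0.1042] yaw 103.64 F [-0.9 -0.7  1.5] open 0.036 q [ 0.18  0.58  1.91  0.    0.65 -0.06]
tool dx,dy,dz 0.0 -0.0 -0.1158 twist -0.0064
```

Gripped at 36 mm across the broad faces. Lifting.

Request:
{"method": "servo_tool", "body": {
  "targets": [
    {"x": 0, "y": 0, "z": -0.003, "twist": 0},
    {"x": 0, "y": 0, "z": -0.006, "twist": 0},
    {"x": 0, "y": 0, "z": -0.011, "twist": 0},
    {"x": 0, "y": 0, "z": -0.015, "twist": 0},
    {"x": 0, "y": 0, "z": -0.015, "twist": 0},
    {"x": 0, "y": 0, "z": -0.015, "twist": 0},
    {"x": 0, "y": 0, "z": -0.015, "twist": 0},
    {"x": 0, "y": 0, "z": -0.015, "twist": 0},
    {"x": 0, "y": 0, "z": -0.011, "twist": 0},
    {"x": 0, "y": 0, "z": -0.007, "twist": 0},
    {"x": 0, "y": 0, "z": -0.003, "twist": 0},
    {"x": 0, "y": 0, "z": 0, "twist": 0},
    {"x": 0, "y": 0, "z": 0, "twist": 0.038},
    {"x": 0, "y": 0, "z": 0, "twist": 0.038},
    {"x": 0, "y": 0, "z": 0, "twist": 0}
  ]
}}

```text
clock: 14.23
eef_pos: [0.4497, 0.1403, 0.2196]
orientation: [-0.0, 0.648, 0.761, -0.0]
force: [-0.2, -0.9, -2.0]
opening: 0.0361
```

```bash
python3 -c "
from h import *
go(.509,-.066,.22,99.3)"
```

```text
clock 14.23 pos [0.4497 0.1403 0.2196] yaw 99.17 F [-0.2 -0.9 -2. ] open 0.0361 q [0.18 0.38 1.8  0.   0.96 0.02]
tool dx,dy,dz -0.2131 0.0257 -0.0004 twist -0.0024
```

Request:
{"method": "servo_tool", "body": {
  "targets": [
    {"x": -0.004, "y": 0, "z": 0, "twist": 0},
    {"x": -0.009, "y": 0.001, "z": 0, "twist": 0},
    {"x": -0.015, "y": 0.002, "z": 0, "twist": 0},
    {"x": -0.018, "y": 0.002, "z": 0, "twist": 0},
    {"x": -0.018, "y": 0.002, "z": 0, "twist": 0},
    {"x": -0.018, "y": 0.002, "z": 0, "twist": 0},
    {"x": -0.018, "y": 0.002, "z": 0, "twist": 0},
    {"x": -0.018, "y": 0.002, "z": 0, "twist": 0},
    {"x": -0.018, "y": 0.002, "z": 0, "twist": 0},
    {"x": -0.018, "y": 0.002, "z": 0, "twist": 0},
    {"x": -0.018, "y": 0.002, "z": 0, "twist": 0},
    {"x": -0.015, "y": 0.002, "z": 0, "twist": 0},
    {"x": -0.013, "y": 0.002, "z": 0, "twist": 0},
    {"x": -0.009, "y": 0.002, "z": 0, "twist": 0},
    {"x": -0.004, "y": 0.001, "z": 0, "twist": 0},
    {"x": 0, "y": 0, "z": 0, "twist": 0},
    {"x": 0, "y": 0, "z": 0, "twist": 0}
  ]
}}

```text
clock: 15.65
eef_pos: [0.5098, -0.0654, 0.2201]
orientation: [-0.0, 0.648, 0.762, -0.0]
force: [0.0, 0.9, -1.2]
opening: 0.036
```

```bash
python3 -c "
from h import *
go(.509,-.066,.124,99.3)
s=snap('side','side6');t=snap('top','top6')
cv2.imwrite('pics/s6c.png',cv2.resize(s['pixels'][80:220,260:420],None,fx=5,fy=4*5/4,interpolation=cv2.INTER_CUBIC)[:600]);cv2.imwrite('pics/t6c.png',cv2.resize(t['pixels'][130:260,340:480],None,fx=4.5,fy=4.5,interpolation=cv2.INTER_CUBIC))"
```

```text
clock 15.65 pos [ 0.5098 -0.0654  0.2201] yaw 99.28 F [ 0.   0.9 -1.2] open 0.036 q [-0.24  0.43  1.7   0.    1.01 -0.41]
tool dx,dy,dz -0.0005 -0.0009 0.0961 twist -0.0003
```

View pics/s6c.png

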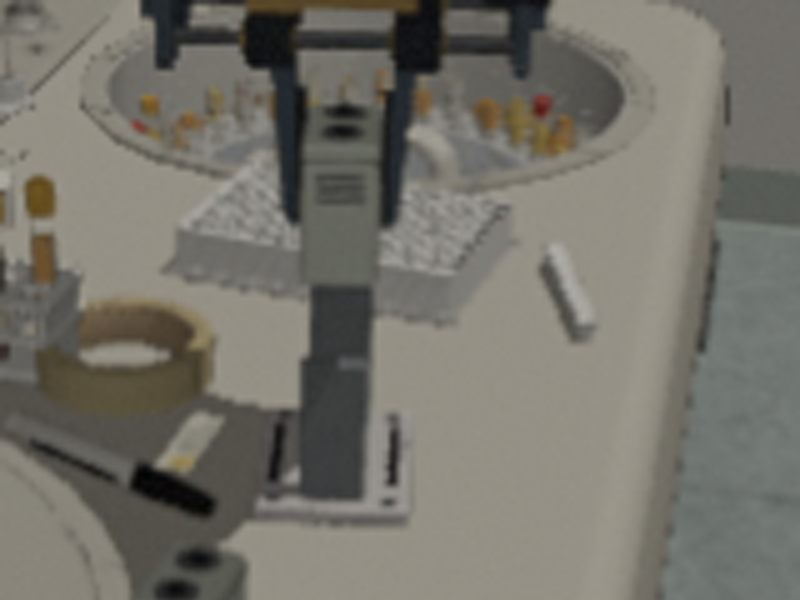

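View pics/t6c.png

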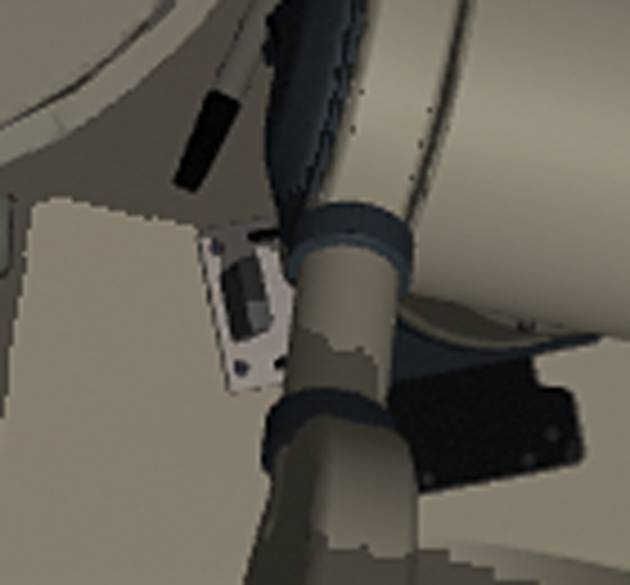

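The cartridge is upright above the bay. Its front top edge is at side-crop (303..380, 159), with the septa at (344,110) and (343,130). Next I'll check how it sits fore and aft in the grip.

```bash
python3 -c "
from h import *
s=load('side6')
c=lambda x,y:(260+(x+.5)/5-.5,80+(y+.5)/5-.5)
for p,z in(((303,158),.186),((380,160),.186),((302,280),.116),((378,284),.116),((343,130),.186)):print(p,atz(s,*c(*p),z).round(4))
# bay near plate outer top edge/bottom
for p,z in(((303,358),.084),((367,362),.084),((303,497),.01),((362,499),.01)):print('bay plate outer',atz(s,*c(*p),z).round(4))
a=np.radians(9.3);ex=np.array([np.cos(a),np.sin(a)]);ey=np.array([-ex[1],ex[0]])
print('expected cart +y face',np.array([.5098,-.0654])+.028*ey,'bay plate outer mid',np.array([.509,-.066])+.045*ey)
"
```

```text
(303, 158) [ 0.5167 -0.018   0.186 ]
(380, 160) [ 0.4835 -0.0241  0.186 ]
(302, 280) [ 0.5221 -0.0426  0.116 ]
(378, 284) [ 0.4868 -0.047   0.116 ]
(343, 130) [ 0.5068 -0.0562  0.186 ]
bay plate outer [ 0.5175 -0.0262  0.084 ]
bay plate outer [ 0.4876 -0.0294  0.084 ]
bay plate outer [ 0.5162 -0.024   0.01  ]
bay plate outer [ 0.488 -0.029  0.01 ]
expected cart +y face [ 0.50527509 -0.03776804] bay plate outer mid [ 0.50172783 -0.02159149]
```

The front edge heights don't fit a vertical face. I'll check for tilt in the grip using depth and an enlarged crop.

```bash
python3 -c "
from h import *
s=load('side6');W=cloud(s)
cv2.imwrite('pics/s6d.png',cv2.resize(s['pixels'][90:145,310:345],None,fx=10,fy=10,interpolation=cv2.INTER_NEAREST))
for v in range(94,140,2): print(v,W[v,325:333:3].round(3).tolist())
def tilt(W,u0,u1,v0,v1):
    P=W[v0:v1,u0:u1].reshape(-1,3);P=P[np.isfinite(P).all(1)];c=P.mean(0);n=np.linalg.svd(P-c)[2][2];return c.round(4),n.round(3)
print('front now',tilt(W,322,335,114,134))
W0=cloud(load('side0'));print('front stand',tilt(W0,299,315,272,288))
W5=cloud(load('side5'));print('front worktop',tilt(W5,329,342,212,230))
"
```

```text
94 [[0.678, -0.824, -0.056], [0.665, -0.823, -0.055], [0.654, -0.832, -0.057]]
96 [[0.676, -0.815, -0.062], [0.665, -0.821, -0.063], [0.643, -0.778, -0.046]]
98 [[0.673, -0.8, -0.065], [0.656, -0.781, -0.057], [0.643, -0.778, -0.055]]
100 [[0.677, -0.82, -0.081], [0.656, -0.781, -0.066], [0.643, -0.777, -0.063]]
102 [[0.519, -0.077, 0.186], [0.512, -0.077, 0.187], [0.505, -0.078, 0.187]]
104 [[0.517, -0.067, 0.185], [0.51, -0.067, 0.186], [0.503, -0.069, 0.186]]
106 [[0.513, -0.053, 0.186], [0.506, -0.052, 0.187], [0.5, -0.053, 0.187]]
108 [[0.51, -0.039, 0.186], [0.504, -0.042, 0.186], [0.498, -0.043, 0.186]]
110 [[0.51, -0.036, 0.183], [0.503, -0.038, 0.182], [0.497, -0.042, 0.182]]
112 [[0.51, -0.036, 0.178], [0.503, -0.037, 0.178], [0.497, -0.04, 0.178]]
114 [[0.51, -0.037, 0.173], [0.503, -0.039, 0.173], [0.497, -0.04, 0.173]]
116 [[0.509, -0.036, 0.169], [0.503, -0.035, 0.169], [0.496, -0.039, 0.169]]
118 [[0.51, -0.037, 0.163], [0.502, -0.034, 0.165], [0.496, -0.037, 0.165]]
120 [[0.51, -0.037, 0.159], [0.502, -0.035, 0.16], [0.496, -0.038, 0.159]]
122 [[0.509, -0.036, 0.154],
[... 198 characters left out ...]
46]]
128 [[0.509, -0.035, 0.14], [0.502, -0.035, 0.14], [0.495, -0.037, 0.141]]
130 [[0.509, -0.035, 0.135], [0.503, -0.041, 0.133], [0.496, -0.039, 0.135]]
132 [[0.51, -0.039, 0.128], [0.502, -0.039, 0.129], [0.495, -0.035, 0.131]]
134 [[0.509, -0.038, 0.123], [0.502, -0.039, 0.124], [0.495, -0.04, 0.124]]
136 [[0.509, -0.039, 0.118], [0.503, -0.04, 0.118], [0.495, -0.038, 0.12]]
138 [[0.522, -0.099, 0.084], [0.515, -0.103, 0.084], [0.507, -0.103, 0.085]]
front now (array([ 0.5026, -0.0377,  0.1503]), array([ 0.152, -0.988,  0.007]))
front stand (array([0.4552, 0.3429, 0.0379]), array([ 0.238, -0.971,  0.006]))
front worktop (array([0.4425, 0.1669, 0.0342]), array([-0.234,  0.972, -0.012]))
```

View pics/s6d.png

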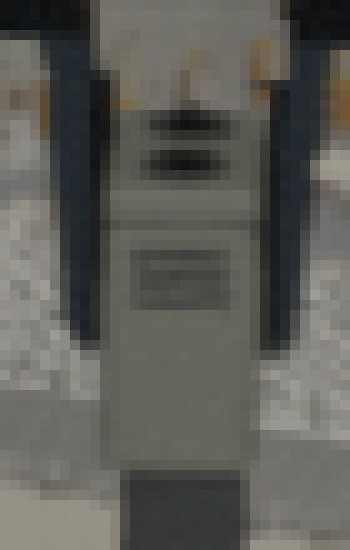

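Depth shows the front face vertical (normal z 0.007) at y = −0.038, as expected. The line I read before was the cap's seam. Descending into the bay.

Request:
{"method": "servo_tool", "body": {
  "targets": [
    {"x": 0, "y": -0.001, "z": 0.004, "twist": 0},
    {"x": 0, "y": 0, "z": 0.008, "twist": 0},
    {"x": 0, "y": 0, "z": 0.008, "twist": 0},
    {"x": 0, "y": 0, "z": 0.008, "twist": 0},
    {"x": 0, "y": 0, "z": 0.004, "twist": 0},
    {"x": 0, "y": 0, "z": 0.004, "twist": 0},
    {"x": 0, "y": 0, "z": 0.004, "twist": 0},
    {"x": 0, "y": 0, "z": 0, "twist": 0},
    {"x": 0, "y": 0, "z": 0, "twist": 0}
  ]
}}

```text
clock: 16.5
eef_pos: [0.509, -0.0658, 0.1801]
orientation: [-0.0, 0.648, 0.762, -0.0]
force: [-0.1, -0.5, -2.6]
opening: 0.0359
```

```bash
python3 -c "
from h import *
go(.509,-.066,.124,99.3)"
```

```text
clock 16.5 pos [ 0.509  -0.0658  0.1801] yaw 99.28 F [-0.1 -0.5 -2.6] open 0.0359 q [-0.24  0.49  1.75 -0.    0.91 -0.41]
tool dx,dy,dz -0.0002 -0.0001 0.0561 twist -0.0003
```

No contact and it is entering between the plates. I'll continue to about 7 mm above the floor.

Request:
{"method": "servo_tool", "body": {
  "targets": [
    {"x": 0, "y": 0, "z": 0.004, "twist": 0},
    {"x": 0, "y": 0, "z": 0.006, "twist": 0},
    {"x": 0, "y": 0, "z": 0.006, "twist": 0},
    {"x": 0, "y": 0, "z": 0.006, "twist": 0},
    {"x": 0, "y": 0, "z": 0.006, "twist": 0},
    {"x": 0, "y": 0, "z": 0.006, "twist": 0},
    {"x": 0, "y": 0, "z": 0.006, "twist": 0},
    {"x": 0, "y": 0, "z": 0.006, "twist": 0},
    {"x": 0, "y": 0, "z": 0.006, "twist": 0},
    {"x": 0, "y": 0, "z": 0.004, "twist": 0},
    {"x": 0, "y": 0, "z": 0.002, "twist": 0},
    {"x": 0, "y": 0, "z": 0, "twist": 0},
    {"x": 0, "y": 0, "z": 0, "twist": 0}
  ]
}}

```text
clock: 17.58
eef_pos: [0.5091, -0.0658, 0.1222]
orientation: [0.0, 0.648, 0.762, 0.0]
force: [-0.7, -0.7, -1.7]
opening: 0.0358
```

Request:
{"method": "servo_tool", "body": {
  "targets": [
    {"x": 0, "y": 0, "z": 0.001, "twist": 0},
    {"x": 0, "y": 0, "z": 0.001, "twist": 0},
    {"x": 0, "y": 0, "z": 0.001, "twist": 0},
    {"x": 0, "y": 0, "z": 0.001, "twist": 0},
    {"x": 0, "y": 0, "z": 0, "twist": 0},
    {"x": 0, "y": 0, "z": 0, "twist": 0}
  ]
}}

```text
clock: 18.08
eef_pos: [0.509, -0.0658, 0.1182]
orientation: [-0.0, 0.648, 0.762, -0.0]
force: [0.3, 1.0, -2.1]
opening: 0.0356
```

Expected seat is z ≈ 0.1142.

Request:
{"method": "servo_tool", "body": {
  "targets": [
    {"x": 0, "y": 0, "z": 0.001, "twist": 0},
    {"x": 0, "y": 0, "z": 0.001, "twist": 0},
    {"x": 0, "y": 0, "z": 0.001, "twist": 0},
    {"x": 0, "y": 0, "z": 0, "twist": 0},
    {"x": 0, "y": 0, "z": 0, "twist": 0}
  ]
}}

```text
clock: 18.5
eef_pos: [0.509, -0.0658, 0.1151]
orientation: [-0.0, 0.648, 0.762, -0.0]
force: [0.6, -0.3, -2.8]
opening: 0.0358
```

Request:
{"method": "servo_tool", "body": {
  "targets": [
    {"x": 0, "y": 0, "z": 0.0005, "twist": 0},
    {"x": 0, "y": 0, "z": 0.0005, "twist": 0},
    {"x": 0, "y": 0, "z": 0, "twist": 0}
  ]
}}

```text
clock: 18.75
eef_pos: [0.5091, -0.0658, 0.1143]
orientation: [0.0, 0.648, 0.762, 0.0]
force: [-0.7, 1.0, -0.9]
opening: 0.0356
```

Request:
{"method": "servo_tool", "body": {
  "targets": [
    {"x": 0, "y": 0, "z": 0.0005, "twist": 0},
    {"x": 0, "y": 0, "z": 0, "twist": 0},
    {"x": 0, "y": 0, "z": 0, "twist": 0}
  ]
}}

```text
clock: 19.0
eef_pos: [0.5091, -0.0658, 0.1142]
orientation: [0.0, 0.648, 0.762, 0.0]
force: [-2.8, 0.2, 12.4]
opening: 0.0359
```

```bash
python3 -c "
from h import *
go(.509,-.066,.114,99.3)"
```

```text
clock 19.0 pos [ 0.5091 -0.0658  0.1142] yaw 99.29 F [-2.8  0.2 12.4] open 0.0359 q [-0.24  0.6   1.8  -0.    0.75 -0.41]
tool dx,dy,dz -0.0002 -0.0001 0.0002 twist -0.0002
```

Seated at 0.1142 with a firm 12 N reaction, exactly where predicted. I'll ease off 0.4 mm, release, and then retreat straight up.

Request:
{"method": "servo_tool", "body": {
  "targets": [
    {"x": 0, "y": 0, "z": -0.0004, "twist": 0},
    {"x": 0, "y": 0, "z": 0, "twist": 0}
  ]
}}

```text
clock: 19.17
eef_pos: [0.5091, -0.0658, 0.1142]
orientation: [0.0, 0.648, 0.762, 0.0]
force: [-2.0, 0.7, 6.1]
opening: 0.0359
```

Request:
{"method": "servo_tool", "body": {
  "targets": [
    {"x": 0, "y": 0, "z": 0, "twist": 0},
    {"x": 0, "y": 0, "z": 0, "twist": 0},
    {"x": 0, "y": 0, "z": 0, "twist": 0},
    {"x": 0, "y": 0, "z": 0, "twist": 0},
    {"x": 0, "y": 0, "z": 0, "twist": 0},
    {"x": 0, "y": 0, "z": 0, "twist": 0},
    {"x": 0, "y": 0, "z": 0, "twist": 0},
    {"x": 0, "y": 0, "z": 0, "twist": 0}
  ],
  "fingers": 1
}}

```text
clock: 19.83
eef_pos: [0.5091, -0.0658, 0.1141]
orientation: [-0.0, 0.648, 0.762, 0.0]
force: [0.0, 0.1, 0.1]
opening: 0.0861
```

Request:
{"method": "servo_tool", "body": {
  "targets": [
    {"x": 0, "y": 0, "z": -0.008, "twist": 0},
    {"x": 0, "y": 0, "z": -0.015, "twist": 0},
    {"x": 0, "y": 0, "z": -0.02, "twist": 0},
    {"x": 0, "y": 0, "z": -0.02, "twist": 0},
    {"x": 0, "y": 0, "z": -0.02, "twist": 0},
    {"x": 0, "y": 0, "z": -0.02, "twist": 0},
    {"x": 0, "y": 0, "z": -0.02, "twist": 0},
    {"x": 0, "y": 0, "z": -0.02, "twist": 0},
    {"x": 0, "y": 0, "z": -0.01, "twist": 0},
    {"x": 0, "y": 0, "z": 0, "twist": 0}
  ]
}}

```text
clock: 20.67
eef_pos: [0.5098, -0.066, 0.2694]
orientation: [0.002, 0.648, 0.762, 0.001]
force: [1.1, -0.2, -0.5]
opening: 0.0909
```

```bash
python3 -c "
from h import *
go(.509,-.066,.124,99.3)
s=snap('side','side7');W=cloud(s)
cv2.imwrite('pics/s7c.png',cv2.resize(s['pixels'][80:220,260:420],None,fx=5,fy=5,interpolation=cv2.INTER_CUBIC)[:600])
for v in range(144,184,2): print(v,W[v,322:332:4].round(3).tolist())
"
```

```text
clock 20.67 pos [ 0.5098 -0.066   0.2694] yaw 99.28 F [ 1.1 -0.2 -0.5] open 0.0909 q [-0.24  0.36  1.65 -0.    1.13 -0.41]
tool dx,dy,dz 0.0001 -0.0008 0.1454 twist -0.0003
144 [[0.524, -0.076, 0.078], [0.514, -0.076, 0.08], [0.505, -0.077, 0.08]]
146 [[0.522, -0.066, 0.078], [0.512, -0.067, 0.079], [0.503, -0.069, 0.079]]
148 [[0.519, -0.053, 0.079], [0.509, -0.052, 0.081], [0.5, -0.055, 0.08]]
150 [[0.517, -0.043, 0.079], [0.507, -0.044, 0.08], [0.498, -0.046, 0.08]]
152 [[0.513, -0.026, 0.083], [0.504, -0.028, 0.083], [0.495, -0.03, 0.083]]
154 [[0.512, -0.02, 0.08], [0.503, -0.025, 0.079], [0.493, -0.021, 0.082]]
156 [[0.512, -0.022, 0.074], [0.502, -0.019, 0.077], [0.493, -0.024, 0.075]]
158 [[0.512, -0.021, 0.07], [0.502, -0.022, 0.07], [0.493, -0.022, 0.071]]
160 [[0.512, -0.021, 0.064], [0.502, -0.019, 0.067], [0.493, -0.022, 0.066]]
162 [[0.511, -0.02, 0.06], [0.502, -0.02, 0.06], [0.493, -0.024, 0.06]]
164 [[0.511, -0.02, 0.054], [0.502, -0.021, 0.055], [0.493, -0.024, 0.054]]
166 [[0.511, -0.02, 0.049], [0.502, -0.023, 0.048], [0.493, -0.023, 0.05]]
168 [[0.511, -0.021, 0.043], [0.502, -0.023, 0.043], [0.492, -0.022, 0.045]]
170 [[0.511, -0.02, 0.038], [0.502, -0.021, 0.038], [0.492, -0.022, 0.039]]
172 [[0.511, -0.02, 0.032], [0.502, -0.022, 0.032], [0.492, -0.023, 0.034]]
174 [[0.511, -0.02, 0.027], [0.501, -0.02, 0.028], [0.492, -0.025, 0.027]]
176 [[0.511, -0.02, 0.022], [0.501, -0.019, 0.023], [0.492, -0.022, 0.023]]
178 [[0.511, -0.02, 0.016], [0.501, -0.021, 0.017], [0.492, -0.024, 0.016]]
180 [[0.511, -0.02, 0.01], [0.501, -0.021, 0.011], [0.492, -0.022, 0.012]]
182 [[0.509, -0.011, 0.01], [0.5, -0.016, 0.008], [0.491, -0.02, 0.008]]
```

View pics/s7c.png

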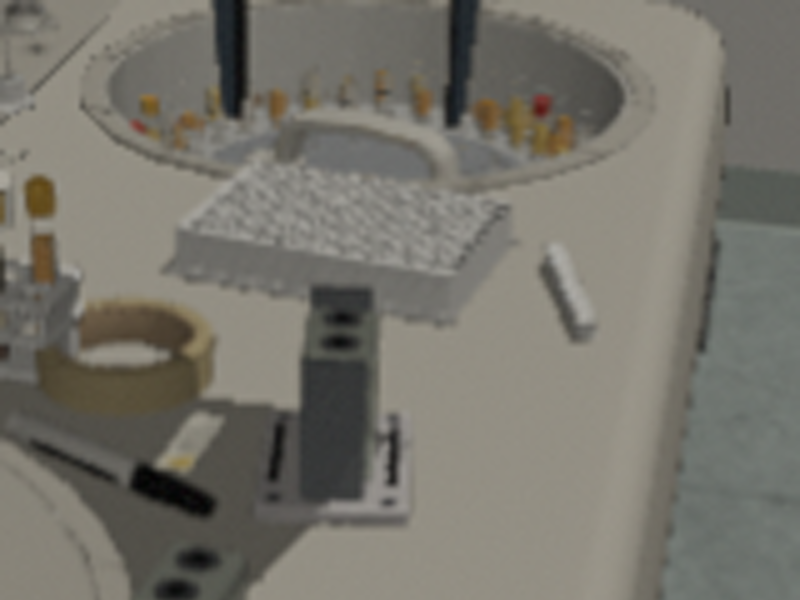

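The side view shows the cartridge upright between the end plates, septa at crop (341,318) and (340,342). Its top is at z ≈ 0.080, below the 0.084 plates, so it is fully home. The gripper is well clear. I'll make a final check on the short cartridge and hand in.

```bash
python3 -c "
from h import *
a=load('side0')['pixels'][185:220,284:312].astype(int);b=load('side7')['pixels'][185:220,284:312].astype(int)
A,B=[cloud(load(k))[194:206,290:306].reshape(-1,3) for k in('side0','side7')]
print('short diff',np.nanmedian(A-B,0),np.nanmax(np.abs(np.nanmedian(A-B,0))))
print(read_state()['force'],close_job())"
```

```text
short diff [-4.79332352e-05  1.60500504e-04  1.10719404e-04] 0.0001605005040171692
the job is handed in; nothing more can be done
[-0.94785246 -0.7791277  -1.31709126] None
```

The tall cartridge now stands upright in the loading bay, and the job is handed in at about 20.7 s of the 54 s allowed.

I lifted it from the stand by its narrow ends (opening 56 mm), set it upright on the open worktop and let go. I then took it by its broad faces (36 mm) and lowered it in small steps until it met the bay floor.

**Last checks**
- **Seating:** the tool reached the floor at z = 0.1142, the height predicted from the grasp. The reaction peaked at about 12 N and I eased it off before releasing.
- **Height in the bay:** depth shows the top at z ≈ 0.080, which puts the base on the floor 10 mm above the worktop. It stands upright between the end plates, which top out at 84 mm.
- **Robot:** the gripper is open and its fingertips are about 110 mm above the cartridge, touching nothing.
- **Short cartridge:** it moved less than 0.2 mm, which is within the noise.

**What disagreed or failed**
- **Tilt reading:** before the final lowering, one hand-read edge in the side view suggested the cartridge was tilted. It was the cap's seam; depth showed the face vertical.
- **Top view:** the arm hid the cartridge after the worktop placing and above the bay, so both checks there, and the last one, used the side camera only.
- **Refused call:** the first move call was refused because its rows lacked some fields; nothing moved.

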